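# Pack the last sample vial and latch the transport case

## Robot

A 7-joint arm with a two-finger parallel gripper is mounted at the origin on a cart in front of the work surface, level with it; the furniture and walls round the work are solid. World frame = base frame: x ahead of the robot, y to its left, z up, the work surface at z = 0. Lengths are in m, angles in rad, forces in N, time in s.
With the tool pointing down it reaches from about 0.4 to 0.85 m from the base axis. Payload 6.9 kg.
Tool frame: the origin (TCP) lies midway between the tips of the shut fingers; the grasp point (between the pads) lies behind it (ctrl.pinch_z is the z of the grasp point in the tool frame, in m); z points along the fingers, y is the direction in which the jaws open and shut (so a half turn about z gives the same grasp; the last joint's range is limited). The gripper opens to 85 mm and grips with 20 to 120 N. Pads are 22 mm wide; open, the fingers measure 114 mm over their backs; the gripper's body (76 mm by 85 mm) begins 54 mm behind the grasp point. The pads swing forward as they close: fully open they stand 13 mm farther back than shut.
Start: joints at [-1.006, 0.507, -0.238, 1.5, 0.126, 1.149, -0.155], TCP at [0.277, 0.56, 0.231] pointing down, gripper open.
Joint ranges: [-3.08, 3.08], [-0.24, 2.05], [-1.43, 1.35], [0, 2.5], [-1.52, 4.66], [0.17, 1.96], [-2.89, 2.89]. Speed limits (rad/s): [2.39, 2.39, 3.14, 3.14, 3.14, 3.14, 3.14].

## Interface

Orientations are given as a unit quaternion [w, x, y, z].
In Python, from station import ctrl, get_state, vision, ticket, models gives the robot as it stands. Calls block until the motion is done:
- ctrl.movep(position, orientation): joint-space move of the TCP to a pose.
- ctrl.movel(position, frame=None, max_speed=0.15): straight line of the TCP; frame=None keeps the orientation; max_speed is the mean speed in m/s.
- ctrl.set_joints(angles): joint-space move.
- ctrl.ungrasp() and ctrl.close_gripper(force=None): open the fingers fully, or close them until they stop; force is the grip in N (None keeps the last).
- ctrl.pause(seconds).
- ctrl.ik(position, orientation): joint angles nearest the present ones, or None.
- get_state(): the state.
- vision.grab_frame(name): name is "scene" or "top"; returns (picture, depth): 384x512x3 uint8, blue, green, red; 384x512 float32, m along the optical axis (not along the pixel's ray), 0 where there is no reading.
- vision.camera_info(name): a dict with "mtx" (3x3 intrinsics, pixels), "R" (3x3) and "t" (3): a world point X has camera coordinates R X + t. Camera axes: x right, y down, z forward; pixel columns grow to the right and rows downward; lengths in m; the calibration is good to about 2 mm. A picture is of the moment at which its call begins. camera_info takes no time and is no camera call.
A pose or a line that the arm cannot do raises ctrl.Unreachable and nothing moves.
- ticket.close_job(): hands the job in, once; it reports no verdict.
Trained networks look in the newest picture that a camera, given by its name, has taken for a name from the list of things; names that differ only in an ending like _2 or _b are one class to them, and where a whole thing is asked for, a point or a joint stands for the part that bears it (a point fixed in the world has none). Each returns a list of dicts, best first, with "p" (0 to 1); they miss things now and then, are a little off and sometimes report something else, mostly with a low value. They report only what shows in the picture. A call takes as long as a camera call. They do not tell look-alikes from the thing itself.
- models.recognise(camera, target): "point" ([column, row] in pixels, amid what is visible of it).
- models.masks_of(camera, target): "mask" (384x512 bool, what is visible of it) and "point" ([column, row] in pixels, amid what is visible of it).
The state is a dict: "time": time; "qpos": joint angles; "qd": joint speeds; "tau": joint torques, N m; "tcp_pos": TCP position; "eef_rot": TCP orientation; "contact_force": force on the tool from outside, world axes, zero at the start; "wrist_torque": the same for the moment, N m; "width": finger opening in m.
Only numpy, scipy, OpenCV 4.12 (cv2) and the standard library are available. Lean on these libraries where they do the work, as an engineer would, in place of code of your own. Each camera call takes 0.05 s, during which the arm holds its last target.

## Task

Pack the white-capped glass vial that stands by itself on the bench to the left of the sample case into the one empty hole of the open case, pushed fully down and upright. Then close the case's lid and swing the latch on its front up over the staple until it snaps home. Leave the beaker and the small black-capped vial where they are.

Things in the scene. Friction and masses are not known exactly. Their poses are not given: they have to be found in the camera images.
- case: Aluminium sample transport case with black corners, fixed to the bench. Base 112 (x) x 206 (y) x 48 mm high, filled with a grey foam rack level with its rim; four holes in a row along y, 44 mm apart, three of them hold white-capped vials, wedged fast, that stand 30 mm above the rim. Origin: centre of the underside. x points from the front (latch) to the back (lid hinge), z up
- hole (a point): Centre of the mouth of the empty hole, level with the rack's top (48 mm above the bench): 28.5 mm wide, 28 mm deep, small chamfer; its axes are those of the case. A fully seated vial stands with its middle 1 mm above this point and its top 30 mm above it
- vial_mid (a point): Loose glass vial with white cap, upright on the bench to the left of the case (other white-capped vials stand in the case and in a group far back on the right: leave those): a cylinder 25 mm across and 58 mm tall, about 30 g. The point is its centre, half-way up; z along its axis
- lid_hinge (a point): Middle of the lid's hinge line, on the case's rear rim 48 mm up; the hinge runs along the case's y
- lid_edge (a point): Middle of the lid's top front edge; it moves with the lid. The lid is a shell 112 mm deep, 206 mm wide and 36 mm high, about 160 g; closed, its top lies 84 mm above the bench and this point is 112 mm in front of the hinge and 36 mm above it
- lid (a joint): Lid angle in rad: 0 closed, grows as it opens (its stop is at 1.85). A stiff hinge: the lid stays where it is left, so bring it all the way down; it needs about 1 N at its edge. It cannot close while a vial stands more than 3 mm too high or the latch is in the way
- latch_hinge (a point): Middle of the latch's hinge line at the foot of the case's front, 18 mm up; it runs along the case's y
- latch_tab (a point): Middle of the black roll, 34 mm wide and 6 mm thick, at the free end of the latch's out-curled finger tab; it moves with the latch. The latch is a steel plate 34 mm wide with a window; closed, it stands upright against the lid's front and this point is 87 mm above the latch hinge and 13 mm in front of it (21 mm above the lid's top)
- latch (a joint): Latch angle in rad: 0 closed upright against the lid, grows as it leans forward away from the case (stop at 1.1). A stiff hinge: it stays where it is left. When the lid is closed, the window passes over the lid's staple (11 mm wide, stands 16 mm out of the lid's front, 66 mm above the bench); two sprung balls on the staple resist from about 0.2 rad and snap behind the plate below 0.09, which takes about 5 N at the tab
- beaker_mid (a point): Small glass beaker with tan contents and a red dot, 49 mm across, 56 mm tall, loose, a bystander. The point is its centre
- small_vial_mid (a point): Small black-capped vial, 18 mm across, 34 mm tall, loose, a bystander. The point is its centre
Mind the look-alikes: they are no part of the job. Leave any blue or orange look-alike of the part that bears vial_mid alone.

How it is judged:
On the way, in this order (a step that is already met when the one before it is completed fails the run):
1. the vial stands fully down in the empty hole (horizontal distance between vial_mid and hole below 0.005 m and z of vial_mid in the frame of hole below 0.0035 m and angle between vial_mid's own z axis and vertical below 0.12 rad), for 0.2 s.
2. the lid is shut (value of joint lid below 0.03 rad), for 0.2 s.
3. the latch is snapped over the staple (value of joint latch below 0.06 rad), for 0.2 s.
At the end, for the whole second after the job is handed in: The vial stands in the hole that was empty (within 5 mm of its centre, no more than 2.5 mm short of the bottom, tilted under 7 degrees), the lid is shut (under 0.03 rad), the latch is home over the staple (under 0.06 rad), and the beaker and small vial are within 30 mm of where they were (all of step 1 and value of joint lid below 0.03 rad and value of joint latch below 0.06 rad and distance of each of beaker_mid, small_vial_mid from where it was at the start of the episode below 0.03 m); the robot touches nothing.
It fails at once if the beaker is knocked over or shoved away (angle between beaker_mid's own z axis and vertical above 0.6 rad or distance of beaker_mid from where it was at the start of the episode above 0.06 m).
It fails at once if the small black-capped vial is knocked over or shoved away (angle between small_vial_mid's own z axis and vertical above 0.6 rad or distance of small_vial_mid from where it was at the start of the episode above 0.06 m).
It also fails if it takes over 51 s, if anything falls off the work surface, if the arm or the gripper's body presses on something with over 40 N, if the wrist force passes 120 N, or if a joint passes its speed limit or range.

## Working session

There is one attempt and no reset: what is moved stays moved. The work goes in short steps, each a Python script; the robot and the scene stay as the last script left them, time stands still between calls to the robot, and variables do not carry over. Pictures are saved under pics/ and viewed, and the job is handed in when it is done.

```bash
ls; mkdir -p pics
python3 - <<'E'
from station import ctrl, get_state, vision, ticket, models
import cv2,numpy as np
print(get_state(), ctrl.pinch_z)
for c in("scene","top"):
    p,d=vision.grab_frame(c); cv2.imwrite(f"pics/{c}0.png",p); np.savez(f"pics/{c}0.npz",p=p,d=d)
    i=vision.camera_info(c); print(c,i)
    for t in("vial_mid","case","beaker_mid","small_vial_mid","lid","latch"):
        print(t,[(np.round(r["point"]),round(r["p"],2)) for r in models.recognise(c,t)])
E
```

```text
pics
{'time': 0.0, 'qpos': array([-1.00549844,  0.50837001, -0.2375131 ,  1.50113165,  0.1256999 ,
        1.14889027, -0.15477868]), 'qd': array([-0.00126843,  0.00086546, -0.00049136,  0.00069528,  0.0009185 ,
        0.00074858, -0.0018044 ]), 'tau': array([ 6.44018892e-04, -6.20587564e+01, -2.18628377e+00, -2.49646854e+01,
        1.27635378e-02,  1.22611920e-02, -1.65315168e-05]), 'tcp_pos': array([0.27720793, 0.55960388, 0.23040969]), 'eef_rot': array([-1.89560956e-04,  2.27865287e-01,  9.73692247e-01, -8.85109752e-04]), 'contact_force': array([-0.19500086, -0.08620217,  0.291795  ]), 'wrist_torque': array([0.00794996, 0.00158328, 0.01386784]), 'width': 0.08534579849053313} -0.0187
scene {'mtx': array([[404.44685386,   0.        , 265.67990554],
       [  0.        , 404.44685386, 195.60950351],
       [  0.        ,   0.        ,   1.        ]]), 'R': array([[ 0.80853637, -0.5881074 , -0.01996544],
       [-0.42917633, -0.56614429, -0.70376723],
       [ 0.4025874 ,  0.5775901 , -0.71015003]]), 't': array([-0.33159706,  0.3745963 ,  0.66316593])}
vial_mid [(array([264., 210.])
[... 327 characters left out ...]
), 0.76), (array([203., 180.]), 0.28)]
latch [(array([305., 300.]), 0.68)]
top {'mtx': array([[455.15189677,   0.        , 257.59659077],
       [  0.        , 455.15189677, 198.1178738 ],
       [  0.        ,   0.        ,   1.        ]]), 'R': array([[ 0.0201012 , -0.99967754, -0.01551636],
       [-0.99556788, -0.01858764, -0.09219057],
       [ 0.09187243,  0.01730073, -0.99562048]]), 't': array([0.12260346, 0.5491253 , 0.99740928])}
vial_mid [(array([216., 196.]), 0.61), (array([187., 194.]), 0.56), (array([241., 199.]), 0.44)]
case [(array([371., 191.]), 0.93)]
beaker_mid [(array([209., 241.]), 0.9)]
small_vial_mid []
lid [(array([380., 170.]), 0.8)]
latch [(array([365., 246.]), 0.6)]
```

View pics/scene0.png

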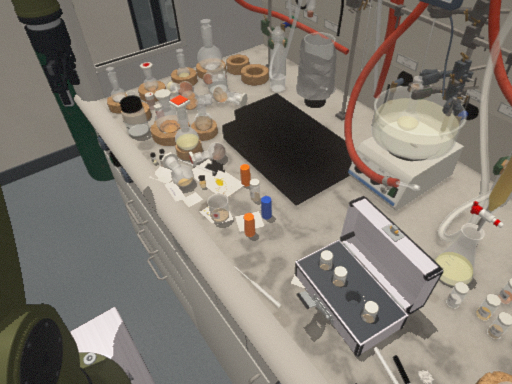

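View pics/top0.png

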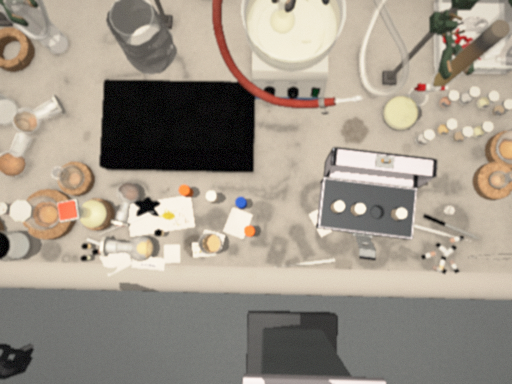

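```bash
cat > h.py <<'E'
import numpy as np,cv2
from station import ctrl, get_state, vision, ticket, models
def ray(c,uv):
    i=vision.camera_info(c);K,R,t=i["mtx"],np.array(i["R"]),np.array(i["t"])
    d=R.T@np.linalg.solve(K,[uv[0],uv[1],1.]);return -R.T@t,d
def atz(c,uv,z):
    o,d=ray(c,uv);return o+d*(z-o[2])/d[2]
def deproj(c,d):
    i=vision.camera_info(c);K,R,t=i["mtx"],np.array(i["R"]),np.array(i["t"])
    v,u=np.mgrid[:384,:512];P=np.stack([(u-K[0,2])/K[0,0]*d,(v-K[1,2])/K[1,1]*d,d],-1)
    return (P-t)@R
def proj(c,X):
    i=vision.camera_info(c);p=np.array(i["R"])@X+i["t"];p=i["mtx"]@p;return p[:2]/p[2]
E
python3 - <<'E'
from h import *
a=np.load("pics/scene0.npz");b=np.load("pics/top0.npz")
s=cv2.resize(a["p"][150:250,180:300],None,fx=5,fy=5,interpolation=2);cv2.imwrite("pics/c1.png",s)
s=cv2.resize(a["p"][190:350,285:445],None,fx=4,fy=4,interpolation=2)[:600];cv2.imwrite("pics/c2.png",s)
s1=cv2.resize(b["p"][140:270,305:455],None,fx=4.5,fy=4.5,interpolation=2);cv2.imwrite("pics/c3.png",s1)
s1=cv2.resize(b["p"][160:280,140:290],None,fx=5,fy=5,interpolation=2);cv2.imwrite("pics/c4.png",s1)
E
```

```text
(no output)
```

View pics/c1.png

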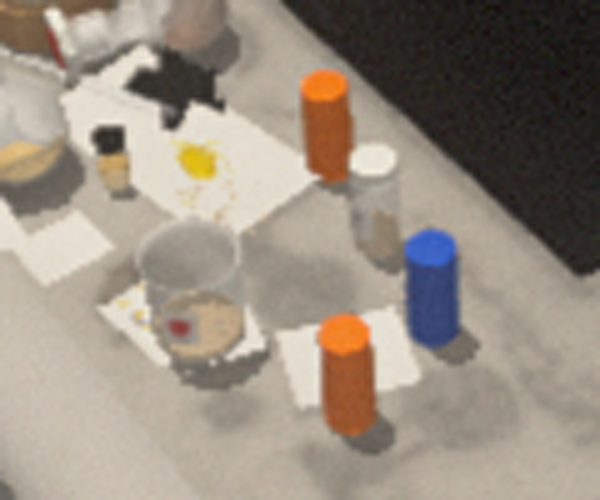

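View pics/c2.png

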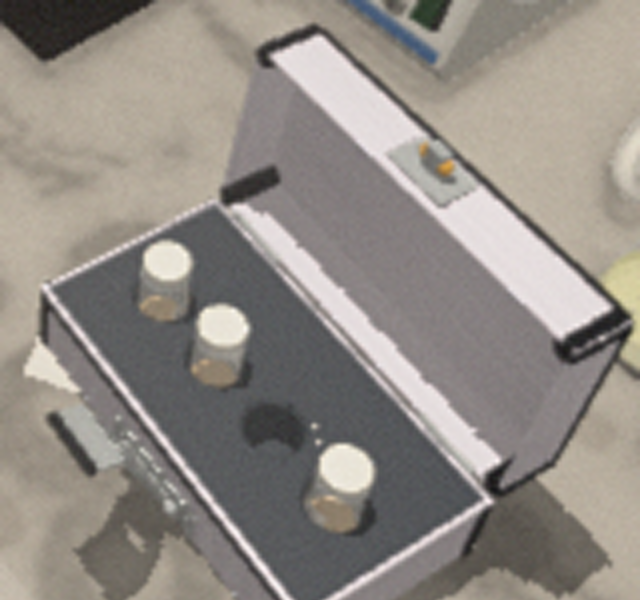

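View pics/c3.png

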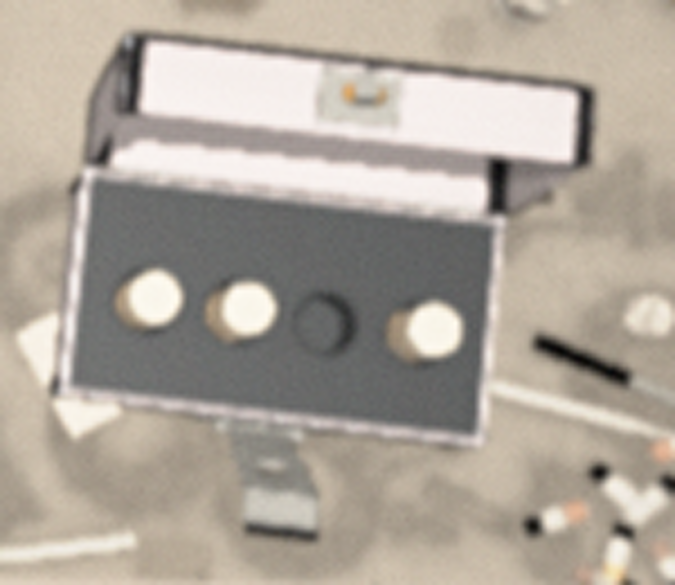

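View pics/c4.png

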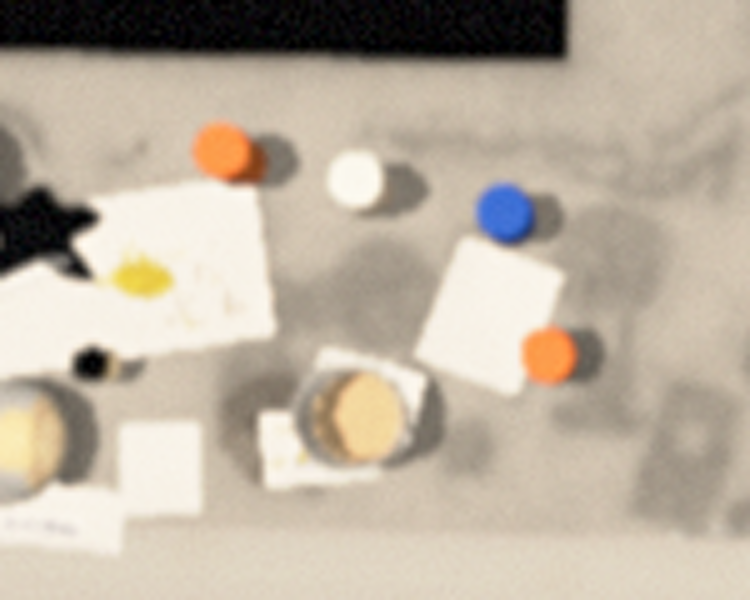

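Run:
```python
from h import *
b=np.load("pics/top0.npz");a=np.load("pics/scene0.npz")
f=lambda x,y,s,ox,oy:((x+.5)/s+ox-.5,(y+.5)/s+oy-.5)
PT=deproj("top",b["d"]);PS=deproj("scene",a["d"])
# refine white cap centroids
def cen(img,uv,r=8,th=200):
    u,v=map(int,np.round(uv));w=img[v-r:v+r+1,u-r:u+r+1].min(2)>th
    n,l,st,ce=cv2.connectedComponentsWithStats(w.astype(np.uint8));k=1+np.argmax(st[1:,4]);return ce[k]+[u-r,v-r],st[k,4]
for n,x,z in(("v",(211.2,196.2),.058),("r1",f(155,298,4.5,305,140),.078),("r2",f(248,308,4.5,305,140),.078),("r3",f(434,331,4.5,305,140),.078)):
    c,ar=cen(b["p"],x);print("top",n,c,ar,atz("top",c,z),"depth",PT[int(c[1]),int(c[0])])
print("hole",atz("top",f(325,324,4.5,305,140),.048))
for n,x,z in(("v",f(375,160,5,180,150),.058),("r1",f(167,262,4,285,190),.078),("r2",f(223,326,4,285,190),.078),("r3",f(346,468,4,285,190),.078)):
    c,ar=cen(a["p"],x,7,190);print("scn",n,x,c,ar,atz("scene",x,z),atz("scene",c,z),PS[int(x[1]),int(x[0])])
for n,x,z in(("TL",(88,172),.048),("TR",(502,214),.048),("BL",(60,396),.048),("BR",(482,442),.048)):
    print(n,atz("top",f(*x,4.5,305,140),z))
for x in((281,505),(281,528),(260,528),(305,530),(265,460),(300,465)):
    u=f(*x,4.5,305,140);print("latch top",x,PT[int(round(u[1])),int(round(u[0]))])
for x in((85,440),(75,435),(62,430),(95,460)):
    u=f(*x,4,285,190);print("latch scn",u,PS[int(round(u[1])),int(round(u[0]))])
for x in((150,70),(360,85),(570,115),(140,40),(590,90),(360,75)):
    u=f(*x,4.5,305,140);print("lid top",x,PT[int(round(u[1])),int(round(u[0]))])
for x in((350,80),(410,130),(500,220),(580,280),(440,120),(330,40)):
    u=f(*x,4,285,190);print("lid scn",x,PS[int(round(u[1])),int(round(u[0]))])
print("beaker",atz("top",(211,243),.03),"small",atz("top",f(95,363,5,140,160),.034), "base",PT[231:236,160])
for n,x in(("o1",(222,152)),("blue",(505,213)),("o2",(549,355))):print(n,atz("top",f(*x,5,140,160),.058))
```

```text
top v [210.28571429 195.16326531] 98 [0.54827238 0.2361346  0.058     ] depth [0.54884757 0.23705893 0.0556492 ]
top r1 [338.98913043 205.79347826] 92 [ 0.52872266 -0.04102605  0.078     ] depth [ 0.53042447 -0.03902098  0.07738355]
top r2 [359.86516854 208.2247191 ] 89 [ 0.52438261 -0.08524682  0.078     ] depth [ 0.52488907 -0.0835897   0.07715704]
top r3 [401.10752688 212.89247312] 93 [ 0.51612629 -0.17229929  0.078     ] depth [ 0.51799383 -0.17199201  0.07832728]
hole [ 0.51988957 -0.12843597  0.048     ]
scn v (254.6, 181.6) [254.06666667 181.44444444] 45 [0.54838813 0.2336672  0.058     ] [0.5476743  0.23489878 0.058     ] [0.54757581 0.23493306 0.05950396]
scn r1 (326.375, 255.125) [326.19753086 254.77777778] 81 [ 0.52858525 -0.04285403  0.078     ] [ 0.52887156 -0.04201872  0.078     ] [ 0.52826486 -0.04212998  0.07788503]
scn r2 (340.375, 271.125) [340.26666667 270.96666667] 90 [ 0.52467279 -0.08663779  0.078     ] [ 0.52475603 -0.08625328  0.078     ] [ 0.5237135  -0.08645849  0.079051  ]
scn r3 (371.125, 306.625) [371.09322034 306.61016949] 118 [ 0.5164286  -0.17363498  0
[... 1246 characters left out ...]
221893 -0.05683998  0.1597549 ]
lid scn (410, 130) [ 0.62331519 -0.09363532  0.15815863]
lid scn (500, 220) [ 0.61619987 -0.15358231  0.15661927]
lid scn (580, 280) [ 0.61682358 -0.19538891  0.15801498]
lid scn (440, 120) [ 0.77292622 -0.02411276 -0.00210652]
lid scn (330, 40) [ 0.63636046 -0.03086461  0.15684417]
beaker [0.44413142 0.23478725 0.03      ] small [0.46570507 0.35175627 0.034     ] base [[0.46845725 0.34916642 0.03214335]
 [0.46625065 0.34933754 0.03101561]
 [0.46401872 0.34907332 0.03177682]
 [0.46176687 0.34819669 0.03519801]
 [0.45957513 0.34879833 0.0322005 ]]
o1 [0.55855282 0.2940867  0.058     ]
blue [0.5341004  0.16952567 0.058     ]
o2 [0.47276078 0.14900511 0.058     ]
```

Candidates that could pass for the vial, as top px / scene px:
- Lone white-capped glass vial: (211,196) / (254,182).
- Look-alikes: orange (184,190) / (245,175), orange (250,231) / (250,222) and blue (241,202) / (266,207).
- Wedged white caps in the case: top (339,206), (360,208), (401,213).
- Group at the far right: top (425–490, 95–135).

The crop confirms the target is the clear glass vial with the white cap, at about (0.548, 0.2355). The empty hole is at top px (377,212), about (0.5204, -0.129). The lid is at about 1.6 rad, with its edge around z = 0.158. The latch leans about 0.45 rad, with its tab around (0.423, -0.097, 0.09).

Next I check the IK for all planned poses.

```bash
cat >> h.py <<'E'
from scipy.spatial.transform import Rotation as Ro
PSI=-0.0947
X=np.array([np.cos(PSI),np.sin(PSI),0]);Y=np.array([-X[1],X[0],0]);Z=np.array([0,0,1.])
C=np.array([.5286,-.108,0]) ; HOLE=np.array([.5204,-.1292,.048]); VIAL=np.array([.5481,.2353,.029])
def quat(ydir,zdir=(0,0,-1)):
    z=np.array(zdir,float);z/=np.linalg.norm(z);y=np.array(ydir,float);y-=z*(y@z);y/=np.linalg.norm(y)
    q=Ro.from_matrix(np.stack([np.cross(y,z),y,z],1)).as_quat();return q[[3,0,1,2]]
def case(x,y,z):return C+X*x+Y*y+Z*z
def st(m=""):
    s=get_state();print(m,"t %.2f"%s["time"],"tcp",np.round(s["tcp_pos"],4),"F",np.round(s["contact_force"],1),"w %.4f"%s["width"]);return s
E
python3 - <<'E'
from h import *
for sg in(1,-1):
  for n,p,yd in(("pick",VIAL+[0,0,.01],X),("hole",HOLE+[0,0,.1],X),("holelow",HOLE+[0,0,.01],X),("lidback",case(.13,0,.15),X),("lidbackY",case(.13,0,.15),Y),("tab",np.array([.39,-.095,.09]),Y),("tabX",np.array([.385,-.095,.09]),X)):
    q=ctrl.ik(p,quat(sg*yd));print(sg,n,np.round(p,3),None if q is None else np.round(q,2))
PS=deproj("scene",np.load("pics/scene0.npz")["d"]);PT=deproj("top",np.load("pics/top0.npz")["d"])
print("mat",PS[150,270],PT[160,210],PT[168,210])
for u,v in((330,101),(345,100),(310,103),(395,78),(400,112),(285,102)):print(u,v,PT[v,u])
i=vision.camera_info("top");
E
```

```text
1 pick [0.548 0.235 0.039] [-0.48  0.67  0.05  1.8  -0.05  0.67 -0.49]
1 hole [ 0.52  -0.129  0.148] [-0.    0.47  0.29  1.86 -0.18  0.84  0.29]
1 holelow [ 0.52  -0.129  0.058] [ 0.06  0.59  0.21  1.95 -0.2   0.62  0.31]
1 lidback [ 0.658 -0.12   0.15 ] [-0.03  0.66  0.32  1.49 -0.22  1.03  0.24]
1 lidbackY [ 0.658 -0.12   0.15 ] [ 0.2   0.64 -0.1   1.49  0.07  1.02  1.56]
1 tab [ 0.39  -0.095  0.09 ] [ 0.18  0.38  0.    2.25 -0.    0.52  1.65]
1 tabX [ 0.385 -0.095  0.09 ] [-0.06  0.39  0.33  2.26 -0.25  0.52  0.37]
-1 pick [0.548 0.235 0.039] [-0.07  0.74 -0.63  1.8   0.59  0.8   2.05]
-1 hole [ 0.52  -0.129  0.148] [-0.46  0.72  1.15  1.86 -0.76  1.08 -2.24]
-1 holelow [ 0.52  -0.129  0.058] [ 0.54  0.62 -0.53  1.94  0.47  0.7   2.78]
-1 lidback [ 0.658 -0.12   0.15 ] [ 0.44  0.68 -0.54  1.48  0.37  1.08  2.88]
-1 lidbackY [ 0.658 -0.12   0.15 ] [-0.21  0.72  0.65  1.49 -0.47  1.09 -1.12]
-1 tab [ 0.39  -0.095  0.09 ] [-0.31  0.46  0.69  2.26 -0.53  0.59 -0.88]
-1 tabX [ 0.385 -0.095  0.09 ] [-0.54  0.64  1.15  2.27 -0.87  0.79 -2.02]
mat [0.6417079  0.29707851 0.06923513] [0.62584635 0.23898783 0.05868134] [0.608496   0.23878673 0.05605009]
330 101 [ 0.73658827 -0.01171285  0.14193423]
345 100 [ 0.73651126 -0.04061272  0.15019213]
310 103 [0.73786177 0.02687684 0.12235274]
395 78 [ 0.83524259 -0.18109778  0.01013846]
400 112 [ 0.73774841 -0.17503659  0.06724958]
285 102 [0.73988235 0.07861284 0.12013295]
```

The black "mat" is a block about 60 mm tall, so I turn the jaws diagonally (-50°) for the pick to clear it.

Run:
```python
from h import *
a=np.radians(-50);q=quat((np.cos(a),np.sin(a),0))
print(ctrl.ik(VIAL+[0,0,.002],q))
st()
ctrl.movep(VIAL+[0,0,.121],q);st("above")
ctrl.movel(np.array([VIAL[0],VIAL[1],.031]),max_speed=.12);st("at")
ctrl.close_gripper(40);st("closed")
for c in("scene","top"):
    p,d=vision.grab_frame(c);cv2.imwrite(f"pics/{c}1.png",p)
    x,y=(254,185) if c=="scene" else (211,196)
    cv2.imwrite(f"pics/{c}1c.png",cv2.resize(p[y-60:y+60,x-75:x+75],None,fx=4,fy=4))
```

```text
[-0.5934071   0.69534537  0.23795486  1.80890325 -0.24683268  0.66626404
 -1.08639133]
 t 0.70 tcp [0.2774 0.5601 0.2313] F [0.8 0.7 0.3] w 0.0856
above t 2.28 tcp [0.5476 0.2369 0.15  ] F [ 0.1  0.4 -0.6] w 0.0855
at t 3.42 tcp [0.5486 0.2355 0.0317] F [ 0.5  0.6 -0. ] w 0.0853
closed t 4.02 tcp [0.5482 0.2354 0.0314] F [-1.7 -0.9  4.9] w 0.0230
```

View pics/scene1c.png

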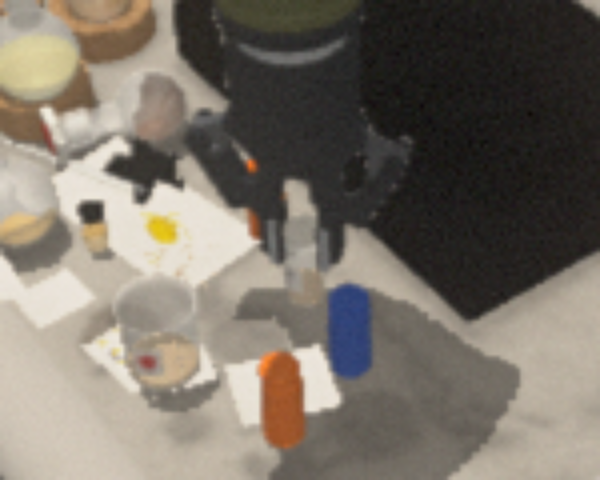

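The white-capped glass vial is between the pads (crop ~(300,240)) and the neighbours are undisturbed. I lift it and carry it over the hole.

Run:
```python
from h import *
p=get_state()["tcp_pos"]
ctrl.movel([p[0],p[1],.17],max_speed=.12);st("up")
q=quat(X)
ctrl.movep(HOLE+[0,0,.102],q);s=st("over hole")
print(s["eef_rot"],q)
for c in("scene","top"):
    p,d=vision.grab_frame(c)
    x,y=(350,285) if c=="scene" else (377,205)
    cv2.imwrite(f"pics/{c}2c.png",cv2.resize(p[y-70:y+70,x-90:x+90],None,fx=4,fy=4))
```

```text
up t 5.42 tcp [0.5478 0.2353 0.1692] F [-0.5 -0.1 -0.4] w 0.0233
over hole t 6.79 tcp [ 0.5208 -0.128   0.1498] F [ 0.5 -0.3 -0.7] w 0.0233
[-2.53777143e-04  7.39541756e-01  6.73110590e-01  2.45453613e-04] [0.         0.73978325 0.67284526 0.        ]
```

View pics/scene2c.png

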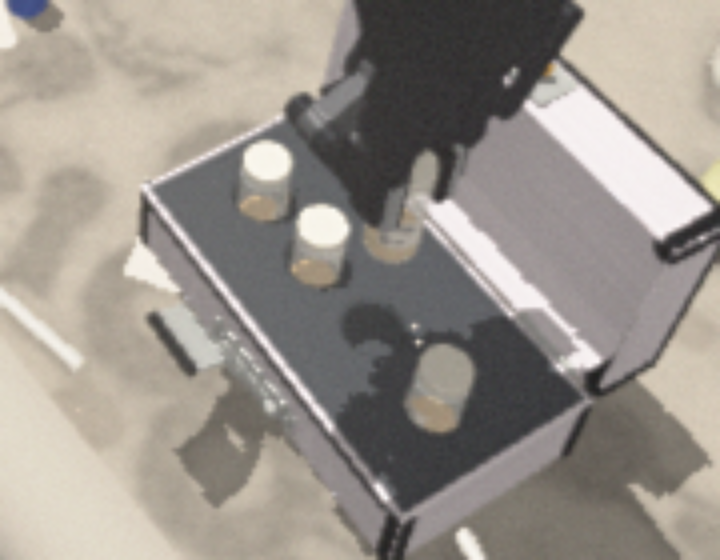

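View pics/top2c.png

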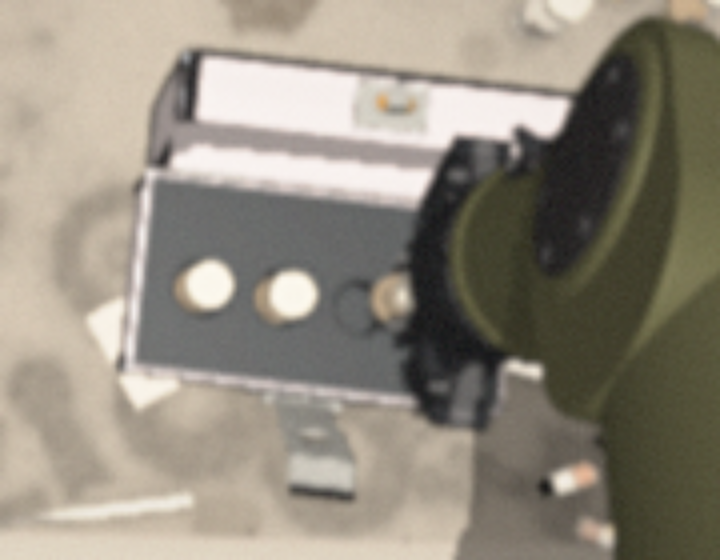

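The vial hangs upright over the hole: scene crop (390,240), hole at (375,325), which is consistent with the height. I lower it while watching the force.

Run:
```python
from h import *
H=HOLE
for z in(.078,.068,.058,.053):
    ctrl.movel([H[0],H[1],z],max_speed=.1);s=st(z)
    if np.linalg.norm(s["contact_force"])>8:break
p,d=vision.grab_frame("scene");x,y=350,285
cv2.imwrite(f"pics/scene3c.png",cv2.resize(p[y-70:y+70,x-90:x+90],None,fx=4,fy=4))
```

```text
0.078 t 7.76 tcp [ 0.5205 -0.1291  0.0779] F [-0.3 -0.4  0.7] w 0.0232
0.068 t 8.01 tcp [ 0.5204 -0.1292  0.0679] F [-0.1  0.1 -0.9] w 0.0234
0.058 t 8.26 tcp [ 0.5203 -0.1292  0.058 ] F [ 1.  -0.8 -0.3] w 0.0232
0.053 t 8.51 tcp [ 0.5204 -0.1292  0.053 ] F [0.8 0.2 0.1] w 0.0233
```

View pics/scene3c.png

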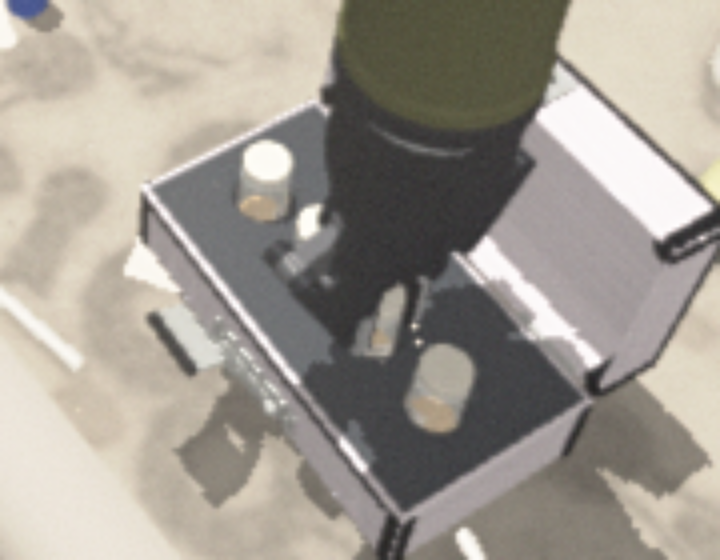

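The vial went into the hole without contact force (scene crop (385,320)). I release it, rise and check.

Run:
```python
from h import *
H=HOLE
ctrl.movel([H[0],H[1],.0512],max_speed=.05);st()
ctrl.ungrasp();st("open")
ctrl.movel([H[0],H[1],.2],max_speed=.2);st("up")
ctrl.close_gripper(40)
p,d=vision.grab_frame("scene");x,y=350,285
np.savez("pics/s4.npz",p=p,d=d)
cv2.imwrite(f"pics/scene4c.png",cv2.resize(p[y-70:y+70,x-90:x+90],None,fx=4,fy=4))
P=deproj("scene",d)
u=proj("scene",H+[0,0,.03]);print(u);m=P[int(u[1])-6:int(u[1])+7,int(u[0])-6:int(u[0])+7].reshape(-1,3);m=m[m[:,2]>.07];print(np.median(m,0),len(m))
```

```text
t 8.81 tcp [ 0.5205 -0.1292  0.0514] F [ 0.5 -0.1  1.6] w 0.0235
open t 9.43 tcp [ 0.5204 -0.1292  0.0512] F [-0.5  0.7  0.9] w 0.0853
up t 10.32 tcp [ 0.5198 -0.129   0.1991] F [-0.5  0.4 -0.6] w 0.0856
[354.77100428 287.92105943]
[ 0.51822018 -0.12921722  0.07810483] 124
```

View pics/scene4c.png

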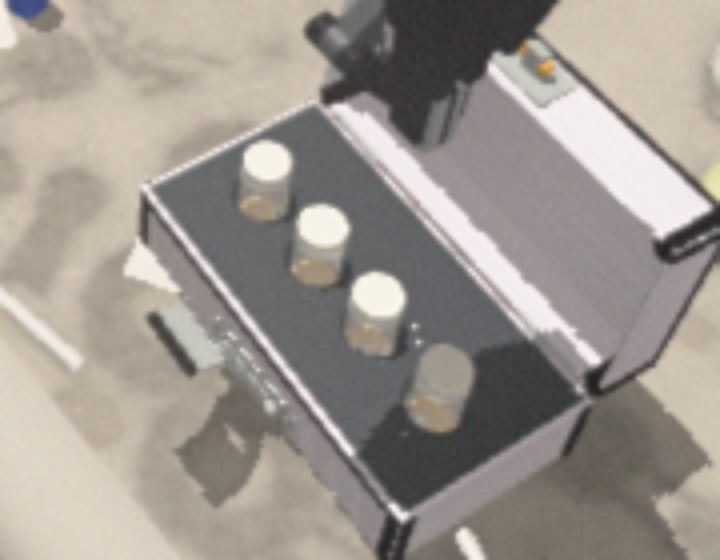

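The vial top reads z = 0.078 at the hole, level with its neighbours (crop (376,300)), so it is seated and upright. Next I swing the lid down from behind with the closed fingers, following its arc.

Run:
```python
from h import *
q=quat(Y)
p=get_state()["tcp_pos"];ctrl.movel([p[0],p[1],.23],max_speed=.2)
ctrl.movep(case(.137,0,.225),q);st("behind up")
L=.095
def tip(th,dr=0):
    h=.036+.011*np.sin(th)+dr
    return case(.056-L*np.cos(th)+h*np.sin(th),0,.048+h*np.cos(th)+L*np.sin(th))
print(tip(1.75))
ctrl.movel(tip(1.7,.012),max_speed=.12);st("behind")
for th in(1.5,1.3,1.1,.9,.7,.5,.35,.2):
    ctrl.movel(tip(th),max_speed=.12);s=st("%.2f"%th)
    if np.linalg.norm(s["contact_force"])>25:print("stop");break
p,d=vision.grab_frame("scene");cv2.imwrite("pics/scene5.png",p)
```

```text
behind up t 12.65 tcp [ 0.6645 -0.1209  0.2245] F [ 0.6 -0.2  0.3] w 0.0003
[ 0.64707415 -0.11925316  0.1331325 ]
behind t 13.56 tcp [ 0.6553 -0.12    0.1355] F [-0.  -0.3 -0.2] w -0.0001
1.50 t 13.98 tcp [ 0.6249 -0.1173  0.1471] F [ 0.3 -0.6  0. ] w 0.0001
1.30 t 14.31 tcp [ 0.6042 -0.1152  0.1521] F [ 0.  -0.1  0.3] w 0.0002
1.10 t 14.64 tcp [ 0.5826 -0.1132  0.1534] F [0.2 0.1 0. ] w -0.0000
0.90 t 14.97 tcp [ 0.5609 -0.1111  0.1502] F [-0.4 -0.1  0.6] w 0.0000
0.70 t 15.31 tcp [ 0.5403 -0.1091  0.1423] F [ 0.7 -0.1  0.8] w 0.0002
0.50 t 15.64 tcp [ 0.5217 -0.1073  0.13  ] F [-0.6 -0.3 -0.5] w -0.0003
0.35 t 15.93 tcp [ 0.5095 -0.1062  0.1181] F [ 0.4  0.5 -0.6] w -0.0004
0.20 t 16.23 tcp [ 0.4995 -0.1052  0.1045] F [0.1 0.2 0.9] w -0.0002
```

View pics/scene5.png

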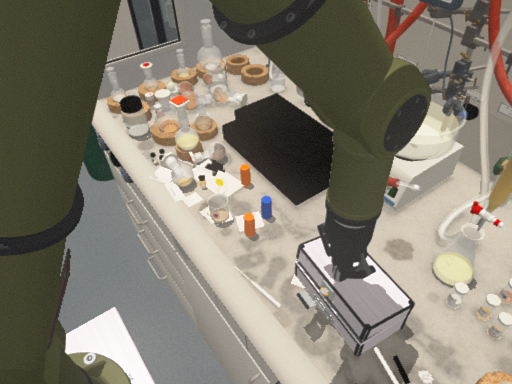

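The lid has followed and is nearly shut (scene (350,290)). I press it home in small steps.

Run:
```python
from h import *
p=case(-.039,0,0)
for z in(.094,.088,.085,.083,.081,.079,.077):
    p[2]=z;ctrl.movel(p,max_speed=.06);s=st(z)
    if s["contact_force"][2]>12:break
ctrl.pause(.2)
ctrl.movel([p[0],p[1],.17],max_speed=.2)
for c in("scene","top"):
    im,d=vision.grab_frame(c);np.savez(f"pics/{c}6.npz",p=im,d=d)
    x,y=(345,290) if c=="scene" else (377,210)
    cv2.imwrite(f"pics/{c}6c.png",cv2.resize(im[y-70:y+70,x-90:x+90],None,fx=4,fy=4))
    P=deproj(c,d)
    for n,X_ in(("lidfront",case(-.045,.06,.084)),("lidfrontR",case(-.045,-.06,.084)),("lidback",case(.04,.07,.084)),("lidbackR",case(.04,-.08,.084))):
        u=np.round(proj(c,X_)).astype(int);print(c,n,u,np.median(P[u[1]-1:u[1]+2,u[0]-1:u[0]+2].reshape(-1,3),0))
st()
```

```text
0.094 t 16.66 tcp [ 0.4896 -0.1043  0.0939] F [-0.5 -0.1  0. ] w 0.0001
0.088 t 16.91 tcp [ 0.4897 -0.1043  0.0877] F [-0.7  0.4  1.3] w 0.0001
0.085 t 17.16 tcp [ 0.4897 -0.1043  0.0848] F [-0.2  0.7  0.1] w -0.0001
0.083 t 17.41 tcp [ 0.49   -0.1043  0.0839] F [-2.   1.1 11. ] w -0.0002
0.081 t 17.66 tcp [ 0.49   -0.1044  0.0836] F [-8.6  1.3 32.2] w -0.0002
scene lidfront [312 264] [ 0.48922259 -0.0448632   0.08340167]
scene lidfrontR [352 313] [ 0.47729004 -0.16456081  0.08474456]
scene lidback [344 242] [ 0.47674775 -0.11964623  0.23673094]
scene lidbackR [397 299] [ 0.55989059 -0.19208801  0.08376239]
top lidfront [341 224] [ 0.48995013 -0.04455936  0.08393843]
top lidfrontR [398 231] [ 0.46924468 -0.07061529  0.40425432]
top lidback [340 184] [ 0.57410724 -0.04178014  0.08441467]
top lidbackR [411 192] [ 0.51224613 -0.05501822  0.5118622 ]
 t 18.55 tcp [ 0.4889 -0.1042  0.1686] F [-0.5  0.1 -0.4] w 0.0001
```

View pics/scene6c.png

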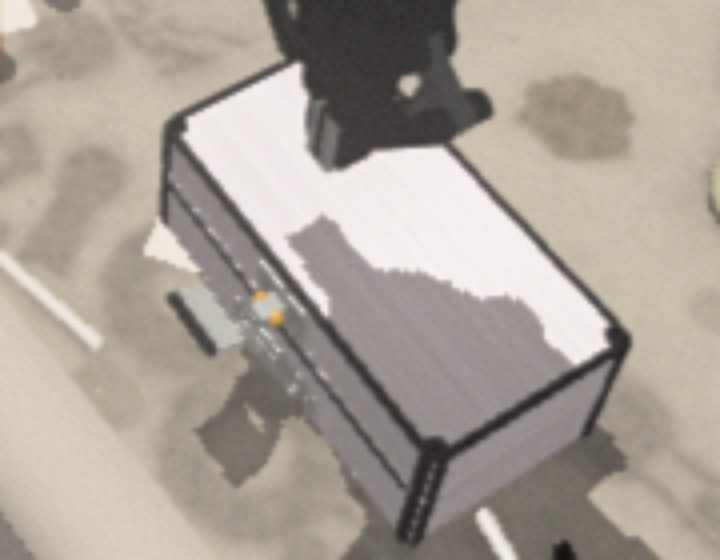

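View pics/top6c.png

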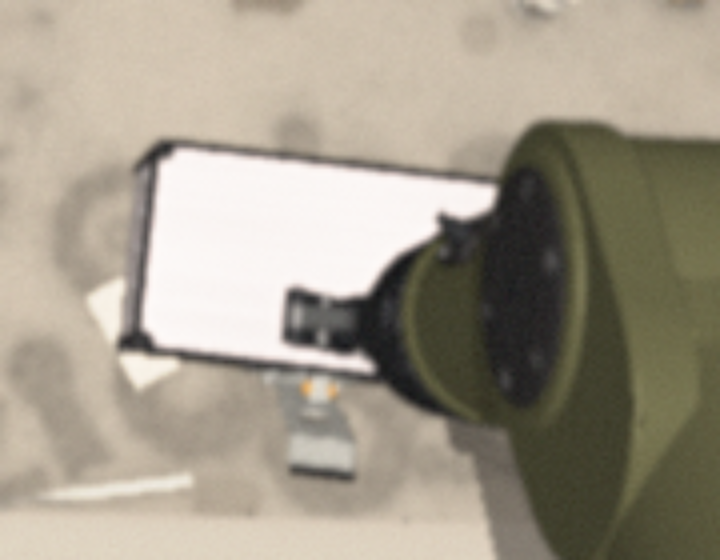

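The lid lies flat at z = 0.084 on both sides, so it is shut. The latch tab is still leaning forward (scene crop (192,320)). I move in front of it and push it up.

Run:
```python
from h import *
q=quat(Y)
for x,z in((-.145,.16),(-.145,.085),(-.08,.092)):print(ctrl.ik(case(x,0,z),q) is not None)
ctrl.movel(case(-.145,0,.165),max_speed=.2);st("front up")
ctrl.movel(case(-.145,0,.085),max_speed=.15);st("front")
for x,z in((-.12,.085),(-.11,.087),(-.10,.089),(-.095,.09),(-.09,.091),(-.087,.092),(-.084,.092),(-.082,.092),(-.080,.092),(-.078,.092)):
    ctrl.movel(case(x,0,z),max_speed=.08);s=st(x)
    if s["contact_force"]@X<-25:print("stop");break
im,d=vision.grab_frame("scene");x,y=345,290
cv2.imwrite("pics/scene7c.png",cv2.resize(im[y-70:y+70,x-90:x+90],None,fx=4,fy=4))
```

```text
True
True
True
front up t 19.23 tcp [ 0.3855 -0.0944  0.1651] F [ 0.4 -0.9  0.5] w -0.0002
front t 19.92 tcp [ 0.385  -0.0942  0.0851] F [0.  0.5 0.6] w 0.0001
-0.12 t 20.38 tcp [ 0.4093 -0.0967  0.0853] F [ 0.6 -0.2 -0.2] w 0.0001
-0.11 t 20.65 tcp [ 0.4192 -0.0976  0.0871] F [ 0.4 -0.6  0.5] w 0.0001
-0.1 t 20.93 tcp [ 0.4291 -0.0986  0.089 ] F [-0.4  0.1  0.1] w 0.0002
-0.095 t 21.18 tcp [ 0.4345 -0.099   0.09  ] F [0.5 0.6 0.8] w -0.0002
-0.09 t 21.43 tcp [ 0.4397 -0.0995  0.0911] F [ 0.3  0.5 -0.2] w -0.0002
-0.087 t 21.68 tcp [ 0.4423 -0.0998  0.0921] F [ 0.2  0.2 -0.2] w -0.0002
-0.084 t 21.93 tcp [ 0.4438 -0.1     0.0917] F [-3.6  0.4  2.7] w 0.0001
-0.082 t 22.18 tcp [ 0.4442 -0.1001  0.0915] F [-8.5  0.7  4.5] w -0.0001
-0.08 t 22.43 tcp [ 0.4445 -0.1002  0.0912] F [-11.8   1.3   6. ] w -0.0001
-0.078 t 22.68 tcp [ 0.4448 -0.1003  0.0907] F [-15.    1.3   7.1] w -0.0004
```

View pics/scene7c.png

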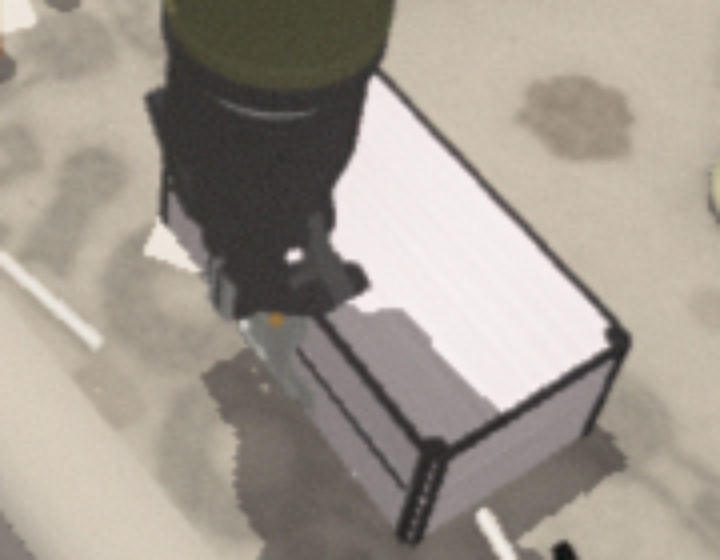

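The force rose to 15 N with the tip where the closed tab should stop it, but I saw no clear snap. I back off and look.

Run:
```python
from h import *
ctrl.movel(case(-.12,0,.092),max_speed=.15)
ctrl.movel(case(-.13,0,.20),max_speed=.2);st()
for c in("scene","top"):
    im,d=vision.grab_frame(c);np.savez(f"pics/{c}8.npz",p=im,d=d)
    x,y=(315,290) if c=="scene" else (370,240)
    cv2.imwrite(f"pics/{c}8c.png",cv2.resize(im[y-40:y+40,x-50:x+50],None,fx=7,fy=7,interpolation=2))
    for n,X_ in(("tab closed",case(-.070,0,.105)),("staple",case(-.072,0,.066)),("latchhinge",case(-.057,0,.018))):print(c,n,np.round(proj(c,X_),1),np.round((proj(c,X_)-[x-50,y-40])*7))
    print([(r["point"],round(r["p"],2)) for r in models.recognise(c,"latch")])
```

```text
t 23.85 tcp [ 0.3995 -0.0958  0.1995] F [0.8 0.1 0.1] w 0.0001
scene tab closed [320.6 286.8] [389. 258.]
scene staple [318.  298.8] [371. 342.]
scene latchhinge [322.6 308.2] [403. 408.]
[([322.9, 294.1], 0.86)]
top tab closed [370.5 239.3] [354. 275.]
top staple [366.2 240.3] [323. 282.]
top latchhinge [362.1 233.6] [295. 235.]
[([367.7, 237.8], 0.68)]
```

View pics/scene8c.png

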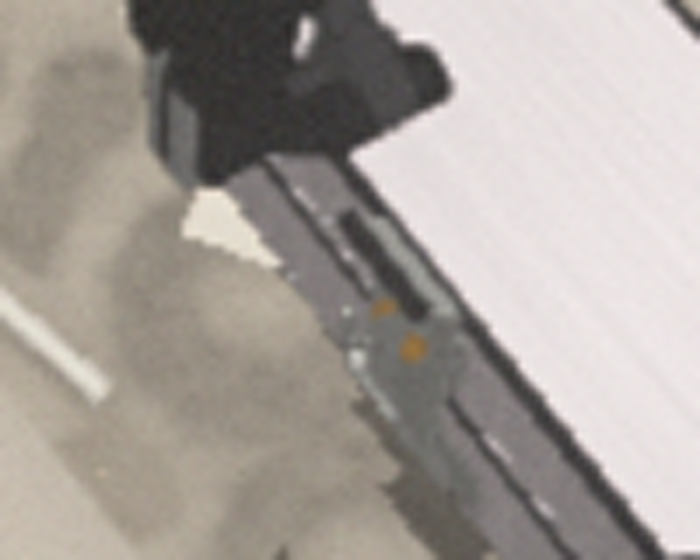

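View pics/top8c.png

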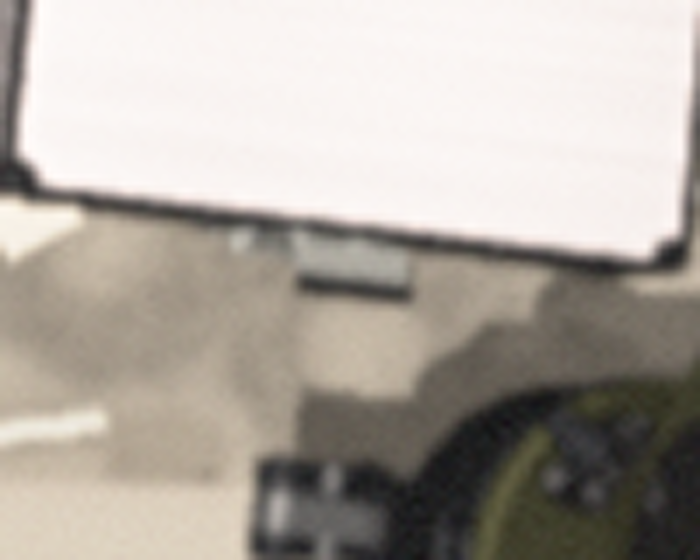

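The roll is upright at the closed position, within about 2 mm: scene crop (383,262) against the predicted (389,258). The staple's orange balls stand out in front of the plate. I check the bystanders and the lid's height before handing in.

Run:
```python
from h import *
b=np.load("pics/top8.npz");a=np.load("pics/scene8.npz")
P=deproj("scene",a["d"])
for X_ in(case(-.045,.06,.084),case(-.045,-.06,.084),case(.04,.07,.084),case(.04,-.08,.084)):
    u=np.round(proj("scene",X_)).astype(int);print("lid",np.median(P[u[1]-1:u[1]+2,u[0]-1:u[0]+2].reshape(-1,3),0))
u,v=np.round([315-50+383/7,290-40+262/7]).astype(int);print("roll",P[v-1:v+2,u-1:u+2].reshape(-1,3).round(3).tolist(),"expect",case(-.07,0,.105))
PT=deproj("top",b["d"]);print("roll top",PT[240-40+int(285/7),320+int(354/7)])
b0=np.load("pics/top0.npz")["p"]
s=np.vstack([b0[160:280,140:290],b["p"][160:280,140:290]]);cv2.imwrite("pics/by.png",cv2.resize(s,None,fx=2.5,fy=2.5))
```

```text
lid [ 0.38249845 -0.14913508  0.29382484]
lid [ 0.47757746 -0.16454491  0.08440442]
lid [ 0.57449284 -0.04323217  0.08499453]
lid [ 0.56061492 -0.1923092   0.08432987]
roll [[0.457, -0.1, 0.107], [0.459, -0.1, 0.105], [0.463, -0.099, 0.1], [0.455, -0.101, 0.107], [0.457, -0.102, 0.108], [0.458, -0.103, 0.108], [0.454, -0.103, 0.107], [0.455, -0.104, 0.108], [0.456, -0.106, 0.11]] expect [ 0.45891365 -0.1013809   0.105     ]
roll top [ 0.45746813 -0.10024043  0.10532222]
```

View pics/by.png

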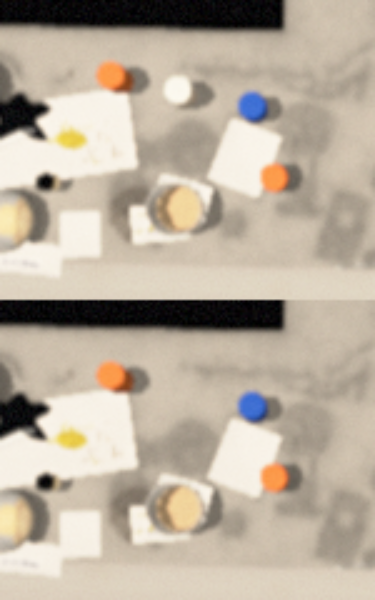

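The roll measures (0.457, -0.101, 0.106), against (0.459, -0.101, 0.105) expected when closed. The bystanders and look-alikes are unmoved, and the arm is clear, so I hand in.

Run:
```python
from h import *
ticket.close_job();st()
```

```text
the job is handed in; nothing more can be done
the job is handed in; nothing more can be done
```

The job is done and handed in with about 24 s of the 51 s used; handing in gave no verdict.

- **Vial:** I placed the lone white-capped vial in the empty hole. Its cap top read z = 0.078 m, level with its neighbours. I didn't press it down separately.
- **Lid:** I swung it shut and pressed it to about 32 N at the fingertips. Its top measures about 0.084 m. One of the four lid points in the last check read 0.29 m, most likely because the gripper blocked the view there; that corner read 0.083–0.084 m just after closing.
- **Latch:** I pushed it up to its stop. The tab measures within about 2 mm of its closed position, and the staple's balls stand in front of the plate. I didn't see the snap in the force readings. I judged it closed from the tab position, the dip in force just before the stop, and the 15 N the stop then held.
- **Bystanders:** The beaker, small vial and look-alikes show no movement between the first and last pictures. The arm was clear of everything at the end.

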